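# Lock the reader stage and hold a sample slide flush on its sloped window

## Task

The colour reader's sloped stage has been pulled forward on its rail: push its carriage back until it is fully home, then swing the red-knobbed lever all the way across in front of it to lock it. Pick up the sample slide with the blue grip, tilt it to match the sloped face and press it flush on the face, centred and square over the round window, with a light steady push of about 10 N. Finish while still holding it pressed there, do not let go, and leave the other slides, the bottle, the beaker and the spatula alone.

Things in the scene. Friction and masses are not known exactly. Their poses are not given: they have to be found in the camera images.
- reader: Fixed white base plate of the reader, 270 x 180 mm, 15 mm thick. Its origin lies on the table under the plate's middle (plate spans x -140 to +130 mm); its x axis is the rail direction, pointing away from the robot; z up. At its far end a blue stop block 30 mm tall on the plate.
- carriage (a joint): Travel of the grey carriage along the reader's +x (m): 0 pulled fully forward, 0.06 fully home against its stop. Starts at 0 to 0.025. Slides with about 2 N of friction and stays where left.
- push_pad (a point): Middle of the carriage's upright front face (black rubber pad), the face to push on. The face looks to the reader's -x, is 90 mm wide and reaches from 17 to 47 mm above the table; this point is 32 mm above the table. The carriage is 110 mm long behind it. Axes parallel to the reader's.
- stage: Sloped stage on the carriage: white face 100 mm (x, up the slope) by 80 mm (y) over a grey wedge. Origin: middle of its low front edge, 55 mm above the table; x runs up the face, away from the robot; z is the outward normal, leaning towards the robot. The slope differs each time, 0.18 to 0.45 rad from level, and is stiffly set: it does not give under pushes up to 30 N.
- window (a point): Centre of the round dark window (36 mm across, blue rim) in the middle of the stage's face, on the surface of the face, 50 mm up the slope from the low edge. Axes as stage: x up the slope, y across, z out of the face.
- lever (a joint): Angle of the flat steel lock lever (rad) about its vertical pivot: 0 to 0.25 at the start (open, pointing to the reader's -x), pi/2 locked (pointing to the reader's -y, across in front of the carriage). Turns anticlockwise seen from above as it locks; light friction (0.06 N m), stays where left.
- lever_knob (a point): On the axis of the red upright round knob at the lever's free end: 16 mm diameter, 40 mm tall, from 35 to 75 mm above the table (its lower end stands on the lever's bar); this point is 61 mm above the table and 75 mm from the pivot.
- lever_pivot (a point): On the vertical pivot axis of the lever, at the height of lever_knob; 40 mm towards the robot and 68 mm to the left (+y) of the reader's origin, in the reader's frame.
- tray: Fixed grey tray, 110 x 300 mm (x, y), rim 12 mm high, floor 4 mm thick, where three slides lie side by side 95 mm apart. Origin on the table under its middle.
- slide_blue: The sample slide to use: a flat plate 70 x 50 mm (x, y), 6 mm thick (terracotta sample tile beneath, white holder above) with an upright blue grip bar on its middle: 36 mm long (x), 14 mm thick (y), from 6 to 46 mm above the underside. Origin at the centre of the underside, z up along the grip. 80 g, give or take a third. Lies on the tray floor.
- slide_yellow: Another slide of the same size with a yellow grip: leave alone. Origin at the centre of its underside.
- slide_black: Another slide of the same size with a black grip: leave alone. Origin at the centre of its underside.
- bottle_a: Glass bottle with blue cap, 70 mm diameter, 140 mm tall, standing behind and between the reader and the tray; origin at the centre of its underside. Leave alone.
- beaker: Clear open beaker, 70 mm across, 85 mm tall, on the left; origin at the centre of its underside. Leave alone.
- spatula: Spatula 150 mm long lying on the left; origin at the middle of its underside. Leave alone.

How it is judged:
By the outcome, as a careful person would: the job done as asked, in the order asked, and still so for the second after the job is handed in, while the arm keeps its last pose, push and grip.
It also fails if it takes over 67 s, if anything falls off the work surface, if the arm or the gripper's body presses on something with over 40 N, if the wrist force passes 120 N, or if a joint passes its speed limit or range.

## Robot

A 7-joint arm with a two-finger parallel gripper is mounted at the origin on the work surface. World frame = base frame: x ahead of the robot, y to its left, z up, the work surface at z = 0. Lengths are in m, angles in rad, forces in N, time in s.
With the tool pointing down it reaches from about 0.4 to 0.85 m from the base axis. Payload 4.5 kg.
Tool frame: the origin (TCP) lies on the centre line of the jaws, within the pads' length; the fingertips stand 8 mm ahead of it and the grasp point (between the pads) lies 11 mm behind it; x points along the fingers, y is the direction in which the jaws open and shut, and the axes are right-handed (so a half turn about x gives the same grasp; the last joint's range is limited). The gripper opens to 85 mm and grips with 20 to 120 N. Pads are 22 mm wide; open, the fingers measure 114 mm over their backs; the gripper's body (76 mm by 85 mm) begins 54 mm behind the grasp point. The pads swing forward as they close: fully open they stand 13 mm farther back than shut.
Start: joints at [-1.116, 0.689, -0.195, 1.565, 0.157, 0.902, -0.215], TCP at [0.255, 0.571, 0.239] pointing down, gripper open.
Joint ranges: [-3.01, 3.01], [-0.46, 2.08], [-1.47, 1.51], [0.13, 2.56], [-1, 4.14], [0.04, 2.09], [-2.66, 2.66]. Speed limits (rad/s): [2.57, 2.57, 3.14, 3.14, 3.14, 3.14, 3.14].

## Interface

Orientations are given as a rotation vector (axis times angle).
In Python, from workcell import env, imaging gives the robot as it stands.
- The arm moves only by the shell command python3 -m jog 'ROWS' [FORCE]. ROWS is JSON, a list of rows, each an object with "translation": the shift along the tool's x, y, z in mm, a list of three; "roll": the turn about the tool's x in rad; "hand": the closure, from 0 (fully open) to 1 (shut). In form: [{"translation": [x, y, z], "roll": roll, "hand": hand}, ...]. A call has 1 to 10 rows; each row is the pose to reach, as a shift and turn from the pose commanded when the call began, along the tool's axes at that moment; what a row does not reach only later rows make up. A row lasts 1/12 s, in which the tool goes at most 41.7 mm and 7.16 degrees, less where a joint would pass 70% of its speed; a pose out of reach is approached as far as the arm can. A call with a gripper value outside its range is refused whole. The fingers move at their own pace and stop on an object; FORCE is the grip in N (left out, the last holds). Time passes only in rows, so rows that repeat a pose let the fingers close. It gives the time, the measured TCP pose, the force and the opening at its end, in the units of the state.
- env.observe(): the state, without advancing time (a new reading comes with each control period).
- imaging.get_image(name): name is "side" or "top"; returns the picture (384x512x3 uint8, blue, green, red); there is no depth.
- imaging.camera_params(name): a dict with "fx", "fy", "cx", "cy" (pixels), "eye" and "rotation" of the camera in the world. Camera axes: x right, y down, z forward; pixel columns grow to the right and rows downward; lengths in m; the calibration is good to about 2 mm. A picture is of the moment at which its call begins. camera_params takes no time and is no camera call.
- env.finish_job(): hands the job in, once; it reports no verdict.
The state is a dict: "time_s": time; "qpos": joint angles; "joint_velocities": joint speeds; "effort": joint torques, N m; "ee_pos": TCP position; "tcp_rot": TCP orientation; "contact_force": force on the tool from outside, world axes, zero at the start; "moment": the same for the moment, N m; "grip_width": opening from 0.0 (shut) to 1.0 (fully open).
Only numpy, scipy, OpenCV 4.12 (cv2) and the standard library are available. Lean on these libraries where they do the work, as an engineer would, in place of code of your own. Each camera call takes 0.05 s, during which the arm holds its last target. There are 200 camera calls.

## Working session

There is one attempt and no reset: what is moved stays moved. The work goes in short steps, Python scripts to look and compute and a shell command to move; the robot and the scene stay as the last step left them, time stands still between calls to the robot, and variables do not carry over. Pictures are saved under pics/ and viewed, about 8 in all and at most 12, crops included, and the job is handed in when it is done.

```bash
ls; mkdir -p pics; python3 - <<'E'
from workcell import env, imaging
import cv2,json
for n in("side","top"):
    cv2.imwrite(f"pics/{n}0.png",imaging.get_image(n)); print(n,imaging.camera_params(n))
print(env.observe())
E
```

```text
pics
side {'fx': 351.7880194880257, 'fy': 351.7880194880257, 'cx': 256.46609710248447, 'cy': 192.8184270797502, 'eye': array([ 0.38183545, -0.75748856,  0.91232605]), 'rotation': array([-2.37651532,  0.25992028, -0.09153049])}
top {'fx': 392.5981087083121, 'fy': 392.5981087083121, 'cx': 253.47807343441124, 'cy': 191.34777529494644, 'eye': array([0.38331173, 0.03003249, 1.04315817]), 'rotation': array([-2.13843142,  2.09442236, -0.19184651])}
{'time_s': 0.1, 'qpos': array([-1.1162002 ,  0.68989829, -0.19448998,  1.56626636,  0.15729769,
        0.90249328, -0.21510123]), 'joint_velocities': array([ 6.01214844e-05, -3.62618281e-03,  6.28504341e-04, -3.08069679e-03,
       -3.29152302e-04,  4.57552580e-04, -1.04480487e-04]), 'effort': array([-2.33535626e-03, -5.40602946e+01, -1.27141390e+00, -1.58985221e+01,
        9.30171489e-03,  4.39465497e-03, -1.42229908e-07]), 'ee_pos': array([0.25512231, 0.569923  , 0.23855759]), 'tcp_rot': array([ 0.32870406,  1.54569952, -0.33133266]), 'contact_force': array([ 1.03429594,  0.03332199, -0.45547061]), 'moment': array([ 0.0246651 , -0.0463874 ,  0.06971181]), 'grip_width': 1.00403407358125}
```

View pics/side0.png

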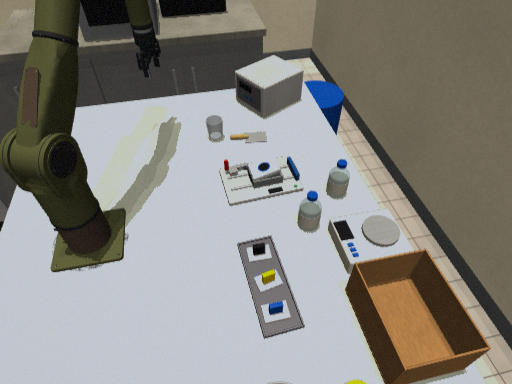

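View pics/top0.png

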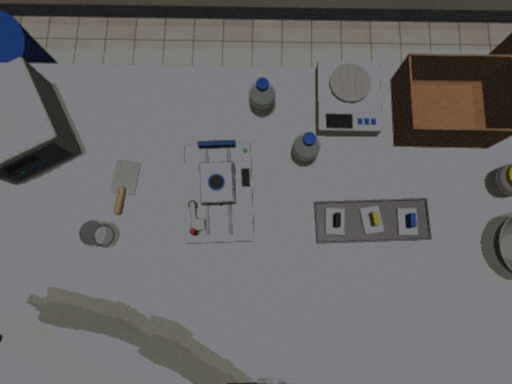

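Top view: the reader is at about (183–255, 138–243) px, the lever knob at (193,231), the window at (216,182), and the tray at (315–430, 200–242) with the blue slide at (410,220). I'll zoom in.

```bash
python3 - <<'E'
import cv2,numpy as np
t=cv2.imread("pics/top0.png");s=cv2.imread("pics/side0.png")
a=cv2.resize(t[130:250,175:265],None,fx=5,fy=5,interpolation=cv2.INTER_CUBIC) #450x600
b=cv2.resize(t[195:245,380:440],None,fx=5,fy=5,interpolation=cv2.INTER_CUBIC) #300x250
c=cv2.resize(s[290:340,250:310],None,fx=5,fy=5,interpolation=cv2.INTER_CUBIC)
o=np.zeros((600,750,3),np.uint8);o[:, :450]=a;o[:250,450:]=b;o[300:550,450:]=c
cv2.imwrite("pics/z1.png",o)
cv2.imwrite("pics/z2.png",cv2.resize(s[145:210,210:310],None,fx=8,fy=8,interpolation=cv2.INTER_CUBIC))
E
```

```text
(no output)
```

View pics/z1.png

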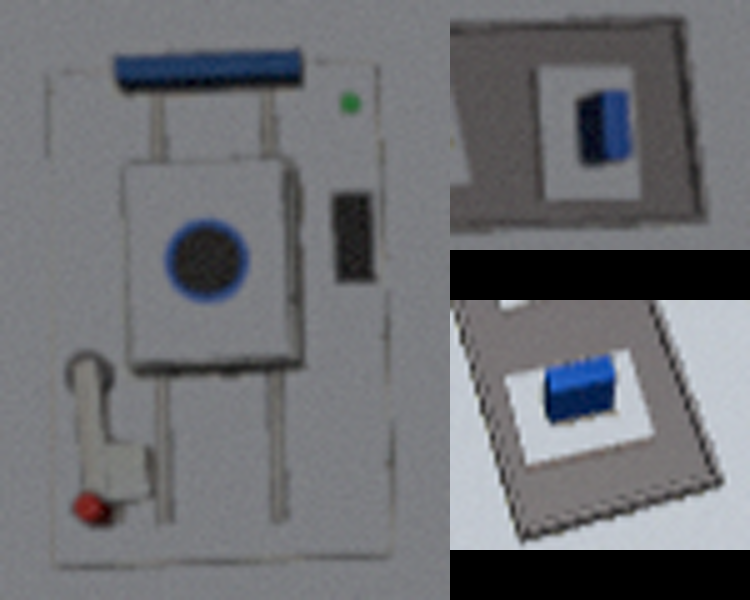

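View pics/z2.png

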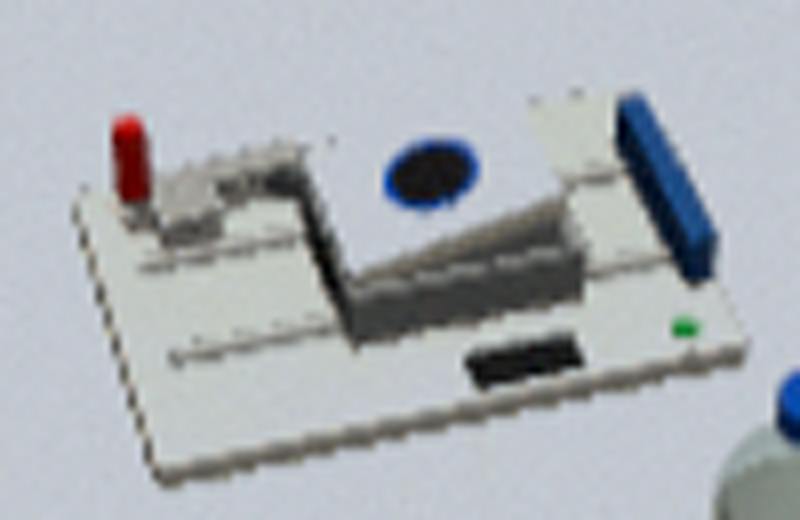

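The reader, stage, knob and slide are all clearly visible, so I can fit their poses from both views.

```bash
cat > fit.py <<'E'
import numpy as np
from scipy.spatial.transform import Rotation as R
from workcell import env, imaging
P={n:imaging.camera_params(n) for n in("side","top")}
def proj(n,p):
    c=P[n]; q=R.from_rotvec(c["rotation"]).inv().apply(np.atleast_2d(p)-c["eye"])
    return np.c_[c["fx"]*q[:,0]/q[:,2]+c["cx"],c["fy"]*q[:,1]/q[:,2]+c["cy"]]
def loc(v,p):  # planar pose
    c,s=np.cos(v[2]),np.sin(v[2]); p=np.atleast_2d(p)
    return np.c_[v[0]+c*p[:,0]-s*p[:,1],v[1]+s*p[:,0]+c*p[:,1],p[:,2]]
E
cat > m1.py <<'E'
from fit import *
from scipy.optimize import least_squares
z=lambda l,f,o:(np.array(l,float)+.5)/f-.5+np.array(o)
T=lambda l:z(l,5,(175,130)); S=lambda l:z(l,8,(210,145))
def res(v,full=False):
    x,y,yaw,wx,sl,px,th=v; r=[]
    def add(n,pts,px_): r.append((proj(n,loc((x,y,yaw),pts))-px_))
    add("top",[[.13,.09,.015],[.13,-.09,.015],[-.14,-.09,.015],[-.14,.09,.015]],T([[48,72],[380,65],[393,555],[55,567]]))
    add("side",[[-.14,.09,.015],[-.14,-.09,.015],[.13,-.09,.015]],S([[75,200],[158,465],[745,347]]))
    c,s=np.cos(sl),np.sin(sl); h=.055; lx=wx-.05*c
    w=[[wx,0,h+.05*s]]
    add("top",w,T([[207,260]]));add("side",w,S([[431,174]]))
    add("top",[[lx+.1*c,.04,h+.1*s],[lx+.1*c,-.04,h+.1*s],[lx,.04,h]],T([[127,163],[283,158],[132,362]]))
    add("side",[[lx,-.04,h],[lx+.1*c,-.04,h+.1*s]],S([[352,280],[565,187]]))
    add("side",[[px,-.045,.017],[px,-.045,.047]],S([[357,347],[350,292]]))
    k=lambda zz:[[-.04-.075*np.cos(th),.068-.075*np.sin(th),zz]]
    add("top",k(.058),T([[93,508]]));add("side",k(.075),S([[129,121]]));add("side",k(.036),S([[137,198]]))
    add("top",[[-.04,.068,.03]],T([[88,372]]))
    return np.vstack(r) if full else np.vstack(r).ravel()
f=least_squares(res,[.45,.13,0,0,.3,-.05,.1],loss="soft_l1")
print("reader xyyaw,wx,slope,padx,lever",f.x.round(4)); print(res(f.x,True).round(1).tolist())
B=lambda l:z(np.array(l)-[450,0],5,(380,195)); C=lambda l:z(np.array(l)-[450,300],5,(250,290))
def rs(v):
    pl=[[.035,.025,.01],[.035,-.025,.01],[-.035,-.025,.01],[-.035,.025,.01]]
    return np.vstack([proj("top",loc(v,pl))-B([[538,65],[632,66],[640,198],[545,200]]),
     proj("side",loc(v,pl))-C([[630,350],[653,435],[525,465],[505,373]])[[0,1,2,3]],
     proj("top",loc(v,[[0,0,.05]]))-B([[617,125]])]).ravel()
g=least_squares(rs,[.4,-.35,0],loss="soft_l1");print("slide",g.x.round(4),rs(g.x).reshape(-1,2).round(1).tolist())
x=f.x;print("knob",loc(x[:3],[[-.04-.075*np.cos(x[6]),.068-.075*np.sin(x[6]),.061],[-.04,-.007,.061],[x[5],0,.032],[x[3],0,0]]).round(4))
o=env.observe();print(R.from_rotvec(o["tcp_rot"]).as_matrix().round(3))
E
python3 m1.py; python3 -m jog 2>&1 | head -20
```

```text
reader xyyaw,wx,slope,padx,lever [ 0.586   0.1368  0.0551  0.0091  0.2767 -0.039   0.1031]
[[0.5, -0.3], [-0.2, -1.2], [0.6, 0.1], [-0.9, 0.0], [-0.6, -1.1], [-0.6, 0.5], [0.6, -0.4], [0.3, -0.1], [0.0, -0.2], [-0.4, 0.2], [0.0, 0.1], [0.4, -0.4], [-0.2, -0.4], [-0.1, 0.2], [-0.3, -0.2], [0.4, 0.7], [0.2, 0.2], [-0.2, 0.6], [-0.4, -1.0], [-0.1, -0.1]]
slide [ 0.5116 -0.3634  0.0018] [[-0.3, 0.1], [-0.1, 0.2], [-0.2, 0.3], [-0.3, -0.5], [-0.3, 0.0], [0.3, 0.3], [0.0, 0.0], [-0.2, 0.7], [0.1, -0.4]]
knob [[0.4683 0.1907 0.061 ]
 [0.5465 0.1276 0.061 ]
 [0.5471 0.1346 0.032 ]
 [0.5951 0.1373 0.    ]]
[[-0.001  0.408  0.913]
 [-0.002  0.913 -0.408]
 [-1.    -0.002  0.   ]]
invalid input
```

```bash
cat > go.py <<'E'
# usage: go.py r|w x y z yaw  -> jog numbers from the measured pose (r: reader frame, w: world)
import sys; from fit import *
RD=(.586,.1368,.0551)
def state():
    o=env.observe(); M=R.from_rotvec(o["tcp_rot"]).as_matrix(); p=np.array(o["ee_pos"])
    c,s=np.cos(RD[2]),np.sin(RD[2]); d=p-[RD[0],RD[1],0]
    rp=[c*d[0]+s*d[1],-s*d[0]+c*d[1],p[2]]
    f=np.array(o["contact_force"])
    print("t%.2f"%o["time_s"],"world",p.round(4),"reader",np.round(rp,4),"down",M[:,0].round(3),"zyaw %.4f"%np.arctan2(M[1,2],M[0,2]),"F",f.round(1),"M",np.round(o["moment"],2),"w %.3f"%o["grip_width"])
    return p,M
if __name__=="__main__":
    p,M=state()
    if len(sys.argv)>1:
        m=sys.argv[1]; v=list(map(float,sys.argv[2:])); t=np.array(v[:3]); yaw=v[3]
        if m=="r": t=loc(RD,[t])[0]; yaw+=RD[2]
        a=np.arctan2(M[1,2],M[0,2]); d=(yaw-a+np.pi)%(2*np.pi)-np.pi
        print("translation",(M.T@(t-p)*1000).round(1),"roll %.4f"%-d)
E
python3 go.py r -0.085 0 0.12 0
```

```text
t0.10 world [0.2551 0.5699 0.2386] reader [-0.3065  0.4507  0.2386] down [-0.001 -0.002 -1.   ] zyaw -0.4207 F [ 1.   0.  -0.5] M [ 0.02 -0.05  0.07] w 1.004
translation [ 119.1 -298.9  403.4] roll -0.4758
```

```bash
python3 -m jog '[{"translation":[0,-299,403],"roll":-0.476,"hand":1},{"translation":[0,-299,403],"roll":-0.476,"hand":1},{"translation":[0,-299,403],"roll":-0.476,"hand":1},{"translation":[0,-299,403],"roll":-0.476,"hand":1},{"translation":[0,-299,403],"roll":-0.476,"hand":1},{"translation":[0,-299,403],"roll":-0.476,"hand":1},{"translation":[0,-299,403],"roll":-0.476,"hand":1},{"translation":[0,-299,403],"roll":-0.476,"hand":1},{"translation":[0,-299,403],"roll":-0.476,"hand":1},{"translation":[0,-299,403],"roll":-0.476,"hand":1}]' 40; python3 go.py r -0.085 0 0.12 0
```

```text
time_s: 0.93
ee_pos: [0.4598, 0.2051, 0.2392]
tcp_rot: [-0.044, 1.571, 0.043]
contact_force: [0.2, 0.0, -0.4]
grip_width: 0.002
t0.93 world [0.4598 0.2051 0.2392] reader [-0.1222  0.0752  0.2392] down [-0. -0. -1.] zyaw 0.0554 F [ 0.2  0.  -0.4] M [-0.02 -0.07 -0.03] w 0.002
translation [119.2 -75.1  37.3] roll 0.0003
```

```bash
python3 -m jog '[{"translation":[40,-75,37],"roll":0,"hand":1},{"translation":[60,-75,37],"roll":0,"hand":1},{"translation":[100,-75,37],"roll":0,"hand":1},{"translation":[140,-75,37],"roll":0,"hand":1},{"translation":[140,-75,37],"roll":0,"hand":1},{"translation":[140,-75,37],"roll":0,"hand":1}]'; python3 go.py r -0.085 0 0.031 0
```

```text
time_s: 1.43
ee_pos: [0.498, 0.1327, 0.0957]
tcp_rot: [-0.045, 1.578, 0.041]
contact_force: [-0.0, -0.5, 0.6]
grip_width: -0.003
t1.43 world [0.498  0.1327 0.0957] reader [-0.0881  0.0007  0.0957] down [-0.007 -0.003 -1.   ] zyaw 0.0543 F [-0.  -0.5  0.6] M [ 0.01 -0.02  0.01] w -0.003
translation [64.7 -0.6  3.5] roll -0.0008
```

```bash
python3 -m jog '[{"translation":[30,0,0],"roll":0,"hand":1},{"translation":[65,0,0],"roll":0,"hand":1},{"translation":[65,0,0],"roll":0,"hand":1},{"translation":[65,0,10],"roll":0,"hand":1},{"translation":[65,0,20],"roll":0,"hand":1},{"translation":[65,0,30],"roll":0,"hand":1},{"translation":[65,0,40],"roll":0,"hand":1},{"translation":[65,0,48],"roll":0,"hand":1}]'; python3 go.py
```

```text
time_s: 2.1
ee_pos: [0.5487, 0.1376, 0.0367]
tcp_rot: [-0.043, 1.57, 0.044]
contact_force: [-2.1, -0.7, 2.3]
grip_width: -0.001
t2.10 world [0.5487 0.1376 0.0367] reader [-0.0372  0.0029  0.0367] down [ 0.     0.001 -1.   ] zyaw 0.0556 F [-2.1 -0.7  2.3] M [ 0.08  0.55 -0.  ] w -0.001
```

```bash
python3 -m jog '[{"translation":[0,0,6],"roll":0,"hand":1},{"translation":[0,0,12],"roll":0,"hand":1},{"translation":[0,0,18],"roll":0,"hand":1},{"translation":[0,0,24],"roll":0,"hand":1},{"translation":[0,0,30],"roll":0,"hand":1}]'; python3 go.py
```

```text
time_s: 2.52
ee_pos: [0.5757, 0.1384, 0.0343]
tcp_rot: [-0.045, 1.576, 0.042]
contact_force: [-14.1, 1.2, 9.9]
grip_width: 0.004
t2.52 world [0.5757 0.1384 0.0343] reader [-0.0102  0.0022  0.0343] down [-0.006 -0.002 -1.   ] zyaw 0.0555 F [-14.1   1.2   9.9] M [ 0.22  2.85 -0.03] w 0.004
```

```bash
python3 -m jog '[{"translation":[0,0,4],"roll":0,"hand":1},{"translation":[0,0,8],"roll":0,"hand":1}]'; python3 go.py
```

```text
time_s: 2.68
ee_pos: [0.5758, 0.1382, 0.0332]
tcp_rot: [-0.049, 1.591, 0.041]
contact_force: [-28.3, -0.5, 18.1]
grip_width: 0.004
t2.68 world [0.5758 0.1382 0.0332] reader [-0.0101  0.002   0.0332] down [-0.021 -0.006 -1.   ] zyaw 0.0572 F [-28.3  -0.5  18.1] M [ 0.05  5.55 -0.03] w 0.004
```

The carriage is home: 28 N gave no further motion. Next is the lever.

```bash
python3 -m jog '[{"translation":[0,0,-25],"roll":0,"hand":1},{"translation":[0,0,-50],"roll":0,"hand":1},{"translation":[-40,0,-60],"roll":0,"hand":1},{"translation":[-80,0,-60],"roll":0.12,"hand":1},{"translation":[-90,0,-60],"roll":0.24,"hand":1},{"translation":[-90,0,-60],"roll":0.36,"hand":1},{"translation":[-90,0,-60],"roll":0.48,"hand":1},{"translation":[-90,0,-60],"roll":0.6,"hand":1}]'; python3 go.py r -.118 .1 .12 -1.47
```

```text
time_s: 3.35
ee_pos: [0.528, 0.1359, 0.1251]
tcp_rot: [0.433, 1.525, -0.43]
contact_force: [-0.8, 0.4, 0.5]
grip_width: 0.001
t3.35 world [0.528  0.1359 0.1251] reader [-0.0579  0.0023  0.1251] down [ 0.003  0.001 -1.   ] zyaw -0.5510 F [-0.8  0.4  0.5] M [-0.01 -0.   -0.  ] w 0.001
translation [   5.    46.1 -105.1] roll 0.8639
```

```bash
python3 -m jog '[{"translation":[5,46,-105],"roll":0.12,"hand":1},{"translation":[5,46,-105],"roll":0.24,"hand":1},{"translation":[5,46,-105],"roll":0.36,"hand":1},{"translation":[5,46,-105],"roll":0.48,"hand":1},{"translation":[5,46,-105],"roll":0.6,"hand":1},{"translation":[5,46,-105],"roll":0.72,"hand":1},{"translation":[5,46,-105],"roll":0.84,"hand":1},{"translation":[5,46,-105],"roll":0.864,"hand":1},{"translation":[5,46,-105],"roll":0.864,"hand":1}]'; python3 go.py r -.118 .1 .055 -1.47; python3 - <<'E'
import sys;sys.path.insert(0,'.')
from go import *
M=R.from_euler('xyz',[0,0,0]).as_matrix()
# plan in tool axes for a tool at yaw -1.47(reader): z=dir, y = left of z, x down
a=-1.47; zc=np.array([np.cos(a),np.sin(a)]); yc=np.array([-zc[1],zc[0]])
F0=np.array([-.118,.1])
for th in np.arange(.1,1.61,.15):
    K=np.array([-.04-.075*np.cos(th),.068-.075*np.sin(th)]);t=np.array([np.sin(th),-np.cos(th)])
    d=K-.019*t-F0; print("%.2f"%th,"F",(K-.019*t).round(4),"y %.0f z %.0f roll %.2f"%(1e3*d@yc,1e3*d@zc,-(th-.1)))
E
```

```text
time_s: 4.1
ee_pos: [0.4613, 0.2299, 0.1194]
tcp_rot: [1.088, 1.281, -1.086]
contact_force: [0.9, -0.6, 0.6]
grip_width: -0.0
t4.10 world [0.4613 0.2299 0.1194] reader [-0.1194  0.0999  0.1194] down [ 0.001  0.    -1.   ] zyaw -1.4067 F [ 0.9 -0.6  0.6] M [0.01 0.01 0.04] w -0.000
translation [64.4  1.3  0. ] roll 0.0082
0.10 F [-0.1165  0.0794] y -1 z 21 roll -0.00
0.25 F [-0.1174  0.0679] y -3 z 32 roll -0.15
0.40 F [-0.1165  0.0563] y -3 z 44 roll -0.30
0.55 F [-0.1139  0.045 ] y -1 z 55 roll -0.45
0.70 F [-0.1096  0.0342] y 2 z 66 roll -0.60
0.85 F [-0.1038  0.0242] y 7 z 77 roll -0.75
1.00 F [-0.0965  0.0152] y 13 z 87 roll -0.90
1.15 F [-0.088   0.0073] y 21 z 95 roll -1.05
1.30 F [-0.0784  0.0008] y 29 z 103 roll -1.20
1.45 F [-0.0679 -0.0042] y 39 z 109 roll -1.35
1.60 F [-0.0568 -0.0075] y 50 z 113 roll -1.50
```

```bash
python3 -m jog '[{"translation":[30,1,0],"roll":0,"hand":1},{"translation":[64,1,0],"roll":0,"hand":1},{"translation":[64,1,0],"roll":0,"hand":1},{"translation":[64,0,11],"roll":0,"hand":1},{"translation":[64,-1,21],"roll":0,"hand":1},{"translation":[64,-2,27],"roll":-0.07,"hand":1},{"translation":[64,-3,33],"roll":-0.15,"hand":1},{"translation":[64,-3,39],"roll":-0.22,"hand":1},{"translation":[64,-3,44],"roll":-0.3,"hand":1}]'; python3 go.py r -.1138 .045 .055 -1.02; python3 - <<'E'
import sys;sys.path.insert(0,'.')
from go import *
a=-1.17; zc=np.array([np.cos(a),np.sin(a)]); yc=np.array([-zc[1],zc[0]])
F0=np.array([-.1165,.0563])
for th in np.arange(.4,1.66,.075):
    K=np.array([-.04-.075*np.cos(th),.068-.075*np.sin(th)]);t=np.array([np.sin(th),-np.cos(th)])
    d=K-.019*t-F0; print("%.2f"%th,"F",(K-.019*t).round(4),"y %.0f z %.0f roll %.2f"%(1e3*d@yc,1e3*d@zc,-(th-.4)))
E
```

```text
time_s: 4.85
ee_pos: [0.4658, 0.1842, 0.0576]
tcp_rot: [0.862, 1.392, -0.858]
contact_force: [-0.4, 0.8, -0.7]
grip_width: 0.003
t4.85 world [0.4658 0.1842 0.0576] reader [-0.1174  0.0539  0.0576] down [ 0.003  0.001 -1.   ] zyaw -1.1059 F [-0.4  0.8 -0.7] M [0.19 0.12 0.04] w 0.003
translation [ 2.6 -0.2  9.6] roll -0.1410
0.40 F [-0.1165  0.0563] y 0 z 0 roll -0.00
0.48 F [-0.1154  0.0506] y -1 z 6 roll -0.08
0.55 F [-0.1139  0.045 ] y -2 z 11 roll -0.15
0.62 F [-0.1119  0.0395] y -2 z 17 roll -0.22
0.70 F [-0.1096  0.0342] y -2 z 23 roll -0.30
0.78 F [-0.1069  0.0291] y -2 z 29 roll -0.38
0.85 F [-0.1038  0.0242] y -1 z 35 roll -0.45
0.93 F [-0.1003  0.0195] y 1 z 40 roll -0.53
1.00 F [-0.0965  0.0152] y 2 z 46 roll -0.60
1.08 F [-0.0924  0.0111] y 5 z 51 roll -0.68
1.15 F [-0.088   0.0073] y 7 z 56 roll -0.75
1.23 F [-0.0833  0.0039] y 10 z 61 roll -0.83
1.30 F [-0.0784  0.0008] y 13 z 66 roll -0.90
1.38 F [-0.0732 -0.0019] y 17 z 70 roll -0.97
1.45 F [-0.0679 -0.0042] y 21 z 75 roll -1.05
1.53 F [-0.0624 -0.0061] y 25 z 79 roll -1.13
1.60 F [-0.0568 -0.0075] y 30 z 82 roll -1.20
```

```bash
python3 -m jog '[{"translation":[0,-1,6],"roll":-0.08,"hand":1},{"translation":[0,-2,11],"roll":-0.15,"hand":1},{"translation":[0,-2,17],"roll":-0.22,"hand":1},{"translation":[0,-2,23],"roll":-0.3,"hand":1},{"translation":[0,-2,29],"roll":-0.38,"hand":1},{"translation":[0,-1,35],"roll":-0.45,"hand":1},{"translation":[0,1,40],"roll":-0.53,"hand":1},{"translation":[0,2,46],"roll":-0.6,"hand":1},{"translation":[0,5,51],"roll":-0.68,"hand":1},{"translation":[0,7,56],"roll":-0.75,"hand":1}]'; python3 go.py; python3 - <<'E'
import sys;sys.path.insert(0,'.')
from go import *
a=-.42; zc=np.array([np.cos(a),np.sin(a)]); yc=np.array([-zc[1],zc[0]])
F0=np.array([-.088,.0073])
for th in np.arange(1.15,1.66,.075):
    K=np.array([-.04-.075*np.cos(th),.068-.075*np.sin(th)]);t=np.array([np.sin(th),-np.cos(th)])
    d=K-.019*t-F0; print("%.2f"%th,"F",(K-.019*t).round(4),"y %.0f z %.0f roll %.2f"%(1e3*d@yc,1e3*d@zc,-(th-1.15)))
E
```

```text
time_s: 5.68
ee_pos: [0.497, 0.1366, 0.0577]
tcp_rot: [0.279, 1.549, -0.279]
contact_force: [-0.3, 0.3, -0.3]
grip_width: -0.0
t5.68 world [0.497  0.1366 0.0577] reader [-0.0889  0.0047  0.0577] down [ 0.003 -0.001 -1.   ] zyaw -0.3557 F [-0.3  0.3 -0.3] M [0.22 0.11 0.02] w -0.000
1.15 F [-0.088   0.0073] y 0 z 0 roll -0.00
1.22 F [-0.0833  0.0039] y -1 z 6 roll -0.07
1.30 F [-0.0784  0.0008] y -2 z 11 roll -0.15
1.37 F [-0.0732 -0.0019] y -2 z 17 roll -0.22
1.45 F [-0.0679 -0.0042] y -2 z 23 roll -0.30
1.52 F [-0.0624 -0.0061] y -2 z 29 roll -0.37
1.60 F [-0.0568 -0.0075] y -1 z 35 roll -0.45
```

```bash
python3 -m jog '[{"translation":[0,0,6],"roll":-0.07,"hand":1},{"translation":[0,-1,11],"roll":-0.15,"hand":1},{"translation":[0,-1,17],"roll":-0.22,"hand":1},{"translation":[0,-1,23],"roll":-0.3,"hand":1},{"translation":[0,-1,29],"roll":-0.37,"hand":1},{"translation":[0,0,32],"roll":-0.42,"hand":1},{"translation":[0,1,35],"roll":-0.42,"hand":1}]'; python3 go.py;python3 -m jog '[{"translation":[0,0,3],"roll":0,"hand":1},{"translation":[0,0,5],"roll":0,"hand":1}]'; python3 go.py
python3 - <<'E'
from workcell import imaging
import cv2
cv2.imwrite("pics/s2.png",cv2.resize(imaging.get_image("side")[130:215,200:310],None,fx=7,fy=7,interpolation=cv2.INTER_CUBIC))
E
```

```text
time_s: 6.27
ee_pos: [0.5287, 0.1244, 0.0574]
tcp_rot: [-0.05, 1.57, 0.045]
contact_force: [-8.4, -0.6, 5.7]
grip_width: -0.0
t6.27 world [0.5287 0.1244 0.0574] reader [-0.0579 -0.0093  0.0574] down [ 0.    -0.003 -1.   ] zyaw 0.0608 F [-8.4 -0.6  5.7] M [-0.06  1.57  0.05] w -0.000
time_s: 6.43
ee_pos: [0.5288, 0.1246, 0.0566]
tcp_rot: [-0.051, 1.579, 0.043]
contact_force: [-15.4, -0.5, 10.2]
grip_width: -0.002
t6.43 world [0.5288 0.1246 0.0566] reader [-0.0578 -0.009   0.0566] down [-0.008 -0.006 -1.   ] zyaw 0.0599 F [-15.4  -0.5  10.2] M [-0.09  2.92 -0.01] w -0.002
```

View pics/s2.png

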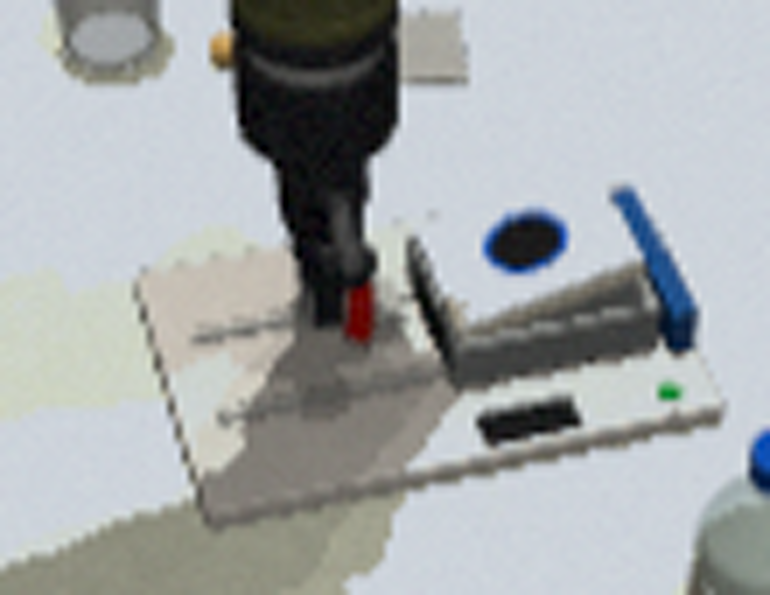

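The lever is against its stop: the finger is at reader x −0.058 with 15 N and no motion. In the picture the knob (360,310) stands in front of the carriage, and the carriage touches the blue stop. Now for the slide.

```bash
python3 -m jog '[{"translation":[0,0,-20],"roll":0,"hand":1},{"translation":[0,0,-40],"roll":0,"hand":1},{"translation":[-40,0,-45],"roll":0,"hand":1},{"translation":[-80,0,-45],"roll":0,"hand":1},{"translation":[-100,-20,-45],"roll":0,"hand":0.5},{"translation":[-100,-60,-45],"roll":0.05,"hand":0},{"translation":[-100,-100,-40],"roll":0.05,"hand":0},{"translation":[-100,-140,-20],"roll":0.05,"hand":0},{"translation":[-100,-180,-10],"roll":0.05,"hand":0},{"translation":[-100,-220,0],"roll":0.05,"hand":0}]'; python3 go.py w .5116 -.3634 .12 .0018
```

```text
time_s: 7.32
ee_pos: [0.5476, -0.0935, 0.1574]
tcp_rot: [-0.009, 1.567, 0.006]
contact_force: [1.4, -0.9, 0.2]
grip_width: 0.848
t7.32 world [ 0.5476 -0.0935  0.1574] reader [-0.051  -0.2278  0.1574] down [ 0.003 -0.002 -1.   ] zyaw 0.0094 F [ 1.4 -0.9  0.2] M [ 0.08 -0.02  0.04] w 0.848
translation [  37.8 -269.5  -38.7] roll 0.0076
```

```bash
python3 -m jog '[{"translation":[20,-270,-39],"roll":0.007,"hand":0},{"translation":[20,-270,-39],"roll":0.007,"hand":0},{"translation":[20,-270,-39],"roll":0.007,"hand":0},{"translation":[20,-270,-39],"roll":0.007,"hand":0},{"translation":[20,-270,-39],"roll":0.007,"hand":0},{"translation":[20,-270,-39],"roll":0.007,"hand":0},{"translation":[38,-270,-39],"roll":0.007,"hand":0},{"translation":[38,-270,-39],"roll":0.007,"hand":0},{"translation":[38,-270,-39],"roll":0.007,"hand":0}]'; python3 go.py w .5116 -.3634 .025 .0018
python3 - <<'E'
from workcell import imaging
import cv2,numpy as np
a=imaging.get_image("side")[235:345,205:315]
cv2.imwrite("pics/s3.png",cv2.resize(a,None,fx=5,fy=5,interpolation=cv2.INTER_CUBIC))
E
```

```text
time_s: 8.07
ee_pos: [0.5083, -0.3636, 0.1175]
tcp_rot: [-0.0, 1.573, -0.003]
contact_force: [0.2, 0.7, 0.8]
grip_width: 1.003
t8.07 world [ 0.5083 -0.3636  0.1175] reader [-0.1052 -0.4954  0.1175] down [-0.002 -0.002 -1.   ] zyaw -0.0017 F [0.2 0.7 0.8] M [ 0.06 -0.09  0.01] w 1.003
translation [92.5  0.4  3.5] roll -0.0035
```

View pics/s3.png

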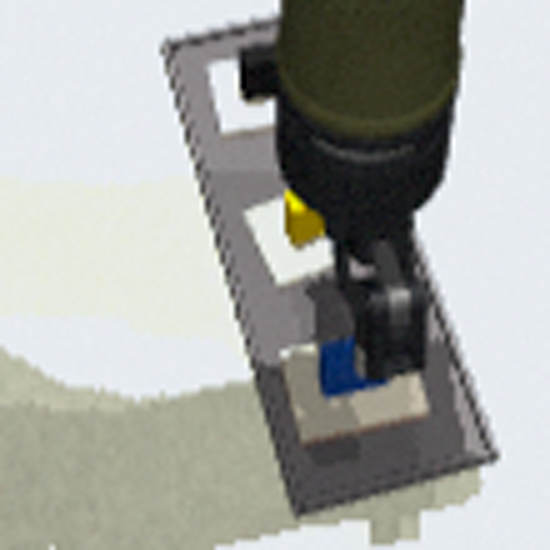

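The open gripper sits above the blue grip bar (345,370 in the crop). Descend and grip.

```bash
python3 -m jog '[{"translation":[40,0,3],"roll":-0.003,"hand":0},{"translation":[75,0,3],"roll":-0.003,"hand":0},{"translation":[92,0,3],"roll":-0.003,"hand":0},{"translation":[92,0,3],"roll":-0.003,"hand":0},{"translation":[92,0,3],"roll":-0.003,"hand":1},{"translation":[92,0,3],"roll":-0.003,"hand":1},{"translation":[92,0,3],"roll":-0.003,"hand":1},{"translation":[92,0,3],"roll":-0.003,"hand":1},{"translation":[92,0,3],"roll":-0.003,"hand":1},{"translation":[92,0,3],"roll":-0.003,"hand":1}]' 30; python3 go.py w .5116 -.3634 .025 .0018
```

```text
time_s: 8.95
ee_pos: [0.5142, -0.3609, 0.0263]
tcp_rot: [-0.006, 1.569, 0.005]
contact_force: [-2.2, 1.2, 4.8]
grip_width: 0.157
t8.95 world [ 0.5142 -0.3609  0.0263] reader [-0.0991 -0.493   0.0263] down [ 0.001 -0.001 -1.   ] zyaw 0.0069 F [-2.2  1.2  4.8] M [0.18 0.43 0.04] w 0.157
translation [ 1.3 -2.5 -2.6] roll 0.0051
```

```bash
python3 -m jog '[{"translation":[-20,0,0],"roll":0,"hand":1},{"translation":[-50,0,0],"roll":0,"hand":1},{"translation":[-90,0,0],"roll":0,"hand":1},{"translation":[-130,0,0],"roll":0,"hand":1},{"translation":[-160,0,0],"roll":0,"hand":1},{"translation":[-160,0,0],"roll":0,"hand":1},{"translation":[-160,0,0],"roll":0,"hand":1}]'; python3 go.py r .055 0 .16 0
python3 - <<'E'
from workcell import imaging
import cv2,numpy as np
t=imaging.get_image("top");s=imaging.get_image("side")
cv2.imwrite("pics/t4.png",t);cv2.imwrite("pics/s4.png",s)
up=lambda a:cv2.resize(a,None,fx=6,fy=6,interpolation=cv2.INTER_CUBIC)
o=np.zeros((600,800,3),np.uint8)
a=up(t[135:235,185:240]);o[:600,:330]=a
b=up(s[148:200,232:308]);o[:312,340:796]=b
c=cv2.resize(s[225:297,240:310],None,fx=4,fy=4);o[312:600,400:680]=c
cv2.imwrite("pics/m4.png",o)
E
```

```text
time_s: 9.53
ee_pos: [0.5147, -0.361, 0.1874]
tcp_rot: [-0.007, 1.567, 0.004]
contact_force: [-0.9, 0.2, -1.5]
grip_width: 0.159
t9.53 world [ 0.5147 -0.361   0.1874] reader [-0.0986 -0.4931  0.1874] down [ 0.004 -0.002 -1.   ] zyaw 0.0068 F [-0.9  0.2 -1.5] M [0.03 0.07 0.01] w 0.159
translation [ 26.8 500.  129.5] roll -0.0483
```

View pics/m4.png

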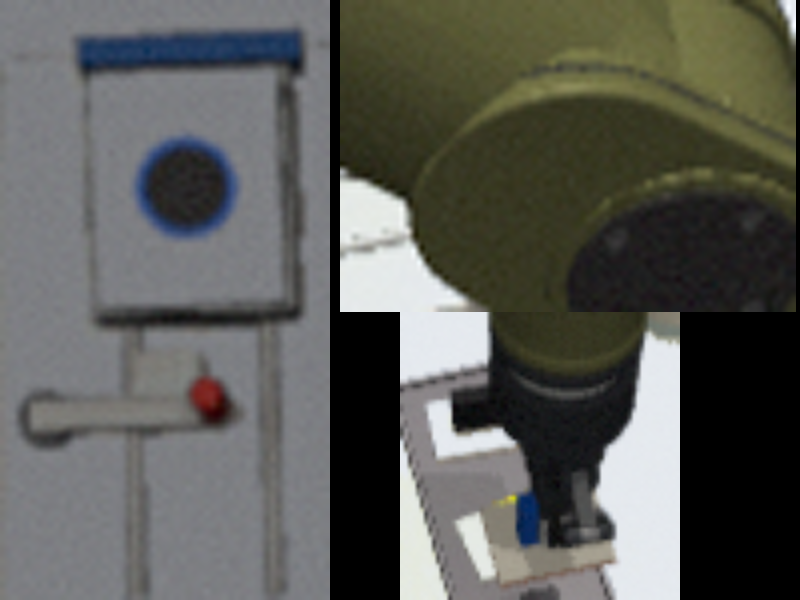

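```bash
cat > m2.py <<'E'
from fit import *
from scipy.optimize import least_squares
RD=(.586,.1368,.0551)
z=lambda l,f,o:(np.array(l,float)+.5)/f-.5+np.array(o)
T=lambda l:z(l,6,(185,135)); S=lambda l:z(l,7,(200,130))
def res(v,full=False):
    wx,sl,wy=v;c,s=np.cos(sl),np.sin(sl);h=.055;lx=wx-.05*c;r=[]
    add=lambda n,p,q:r.append(proj(n,loc(RD,p))-q)
    w=[[wx,wy,h+.05*s]]*3
    add("top",w,T([[186,187]]));add("side",w,S([[526,241]]))
    add("top",[[lx+.1*c,.04+wy,h+.1*s],[lx,.04+wy,h],[lx,-.04+wy,h]],T([[90,68],[97,305],[287,302]]))
    add("side",[[lx,-.04+wy,h],[lx+.1*c,-.04+wy,h+.1*s]],S([[458,328],[645,263]]))
    r=np.vstack(r); return r if full else r.ravel()
f=least_squares(res,[.049,.28,0],loss="soft_l1");print("window",f.x.round(4),res(f.x,True).round(1).tolist())
J=f.jac;print("sd/px",np.sqrt(np.diag(np.linalg.inv(J.T@J))).round(4))
C=lambda l:z(np.array(l)-[400,312],4,(240,225))
def rs(v):
    return (proj("side",loc(v[:3],[[-.035,.025,v[3]],[-.035,-.025,v[3]],[.035,-.025,v[3]]]))-C([[481,508],[496,577],[617,550]])).ravel()
g=least_squares(rs,[.51,-.36,0,.17]);print("held slide",g.x.round(4),rs(g.x).round(1))
E
python3 m2.py
```

```text
window [0.0516 0.2242 0.0011] [[0.1, -0.1], [0.1, -0.1], [0.1, -0.1], [0.1, 0.2], [0.1, 0.2], [0.1, 0.2], [-0.2, 0.7], [0.1, 0.2], [-0.5, -0.4], [-0.2, 0.2], [-0.0, -0.4]]
sd/px [0.0011 0.0463 0.0011]
held slide [ 0.5122 -0.3511  0.0279  0.1589] [-0.5 -0.8  1.   0.4 -0.5  0.4]
```

```bash
python3 -m jog '[{"translation":[0,40,40],"roll":0,"hand":1},{"translation":[0,80,80],"roll":0,"hand":1},{"translation":[0,120,100],"roll":0,"hand":1},{"translation":[0,160,100],"roll":0,"hand":1},{"translation":[0,200,100],"roll":0,"hand":1},{"translation":[0,240,100],"roll":0,"hand":1},{"translation":[0,280,100],"roll":0,"hand":1},{"translation":[0,320,100],"roll":0,"hand":1},{"translation":[0,360,100],"roll":0,"hand":1},{"translation":[0,400,100],"roll":-0.04,"hand":1}]'; python3 go.py r .055 0 .16 0
```

```text
time_s: 10.47
ee_pos: [0.6093, 0.0254, 0.1832]
tcp_rot: [-0.038, 1.574, 0.037]
contact_force: [0.3, -0.5, -0.4]
grip_width: 0.159
t10.47 world [0.6093 0.0254 0.1832] reader [ 0.0171 -0.1125  0.1832] down [-0.004 -0.001 -1.   ] zyaw 0.0477 F [ 0.3 -0.5 -0.4] M [ 0.02 -0.05 -0.03] w 0.159
translation [ 23.  112.8  37.1] roll -0.0074
```

```bash
python3 -m jog '[{"translation":[0,40,20],"roll":-0.007,"hand":1},{"translation":[10,80,39],"roll":-0.007,"hand":1},{"translation":[30,113,39],"roll":-0.007,"hand":1},{"translation":[50,113,39],"roll":-0.007,"hand":1},{"translation":[58,113,39],"roll":-0.007,"hand":1},{"translation":[58,113,39],"roll":-0.007,"hand":1},{"translation":[58,113,39],"roll":-0.007,"hand":1}]' 25; python3 go.py r .057 0.0007 .105 0
python3 - <<'E'
from workcell import imaging
import cv2
cv2.imwrite("pics/s5.png",cv2.resize(imaging.get_image("side")[110:200,225:315],None,fx=6,fy=6,interpolation=cv2.INTER_CUBIC))
E
```

```text
time_s: 11.05
ee_pos: [0.644, 0.1363, 0.1259]
tcp_rot: [-0.043, 1.573, 0.039]
contact_force: [0.4, -0.4, 0.2]
grip_width: 0.158
t11.05 world [0.644  0.1363 0.1259] reader [ 0.0579 -0.0037  0.1259] down [-0.003 -0.003 -1.   ] zyaw 0.0526 F [ 0.4 -0.4  0.2] M [-0.03  0.   -0.03] w 0.158
translation [20.9  4.4 -0.8] roll -0.0025
```

View pics/s5.png

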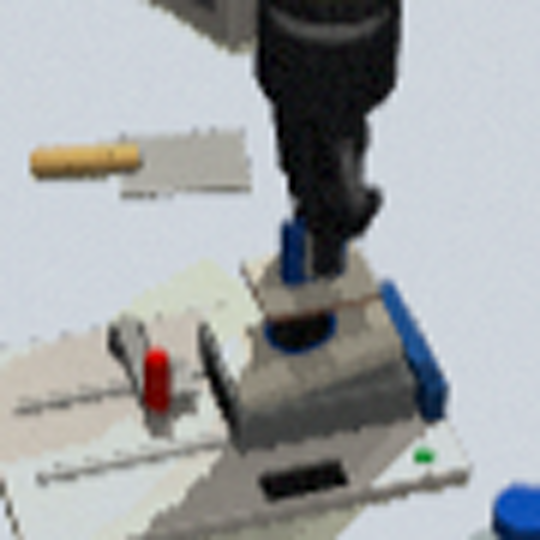

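The slide hangs level above the stage; its front edge is at (320,300) in the crop, just above the window. I'll touch its uphill edge down, then drag it downhill so the slide pivots in the jaws.

```bash
python3 -m jog '[{"translation":[8,4,0],"roll":0,"hand":1},{"translation":[16,4,0],"roll":0,"hand":1},{"translation":[20,4,0],"roll":0,"hand":1},{"translation":[22,4,0],"roll":0,"hand":1},{"translation":[24,4,0],"roll":0,"hand":1}]' 20; python3 go.py
python3 -m jog '[{"translation":[2,0,0],"roll":0,"hand":1},{"translation":[3,0,0],"roll":0,"hand":1}]' 20; python3 go.py
```

```text
time_s: 11.52
ee_pos: [0.6443, 0.1422, 0.103]
tcp_rot: [-0.043, 1.571, 0.042]
contact_force: [-0.4, 0.3, 0.2]
grip_width: 0.16
t11.52 world [0.6443 0.1422 0.103 ] reader [0.0585 0.0022 0.103 ] down [-0. -0. -1.] zyaw 0.0539 F [-0.4  0.3  0.2] M [ 0.08 -0.03  0.02] w 0.160
time_s: 11.68
ee_pos: [0.6444, 0.1425, 0.1002]
tcp_rot: [-0.042, 1.57, 0.043]
contact_force: [0.3, -0.5, -1.0]
grip_width: 0.157
t11.68 world [0.6444 0.1425 0.1002] reader [0.0586 0.0024 0.1002] down [ 0.  0. -1.] zyaw 0.0541 F [ 0.3 -0.5 -1. ] M [0.   0.09 0.04] w 0.157
```

```bash
python3 -m jog '[{"translation":[1.5,-1,0],"roll":0,"hand":1},{"translation":[3,-1.5,0],"roll":0,"hand":1}]' 20; python3 go.py
python3 -m jog '[{"translation":[1.5,0,-1],"roll":0,"hand":1},{"translation":[3,0,-3],"roll":0,"hand":1},{"translation":[4.5,0,-5],"roll":0,"hand":1}]' 20; python3 go.py
```

```text
time_s: 11.85
ee_pos: [0.6446, 0.1415, 0.098]
tcp_rot: [-0.042, 1.57, 0.043]
contact_force: [-5.1, -0.5, 12.9]
grip_width: 0.161
t11.85 world [0.6446 0.1415 0.098 ] reader [0.0588 0.0015 0.098 ] down [ 0.001  0.001 -1.   ] zyaw 0.0542 F [-5.1 -0.5 12.9] M [-0.09  0.64 -0.03] w 0.161
time_s: 12.1
ee_pos: [0.6421, 0.1415, 0.0953]
tcp_rot: [-0.041, 1.564, 0.044]
contact_force: [1.0, -0.2, 7.9]
grip_width: 0.162
t12.10 world [0.6421 0.1415 0.0953] reader [0.0563 0.0016 0.0953] down [ 0.007  0.002 -1.   ] zyaw 0.0539 F [ 1.  -0.2  7.9] M [-0.08 -0.68 -0.02] w 0.162
```

```bash
python3 -m jog '[{"translation":[1.5,0,-2],"roll":0,"hand":1},{"translation":[3,0,-4],"roll":0,"hand":1},{"translation":[4,0,-6],"roll":0,"hand":1}]' 20; python3 go.py
python3 - <<'E'
from workcell import imaging
import cv2
cv2.imwrite("pics/s6.png",cv2.resize(imaging.get_image("side")[130:200,235:315],None,fx=9,fy=8.5,interpolation=cv2.INTER_CUBIC))
E
```

```text
time_s: 12.35
ee_pos: [0.6368, 0.1413, 0.0912]
tcp_rot: [-0.04, 1.563, 0.044]
contact_force: [2.4, -0.7, 7.8]
grip_width: 0.157
t12.35 world [0.6368 0.1413 0.0912] reader [0.051  0.0017 0.0912] down [ 0.008  0.002 -1.   ] zyaw 0.0537 F [ 2.4 -0.7  7.8] M [ 0.02 -0.82 -0.  ] w 0.157
```

View pics/s6.png

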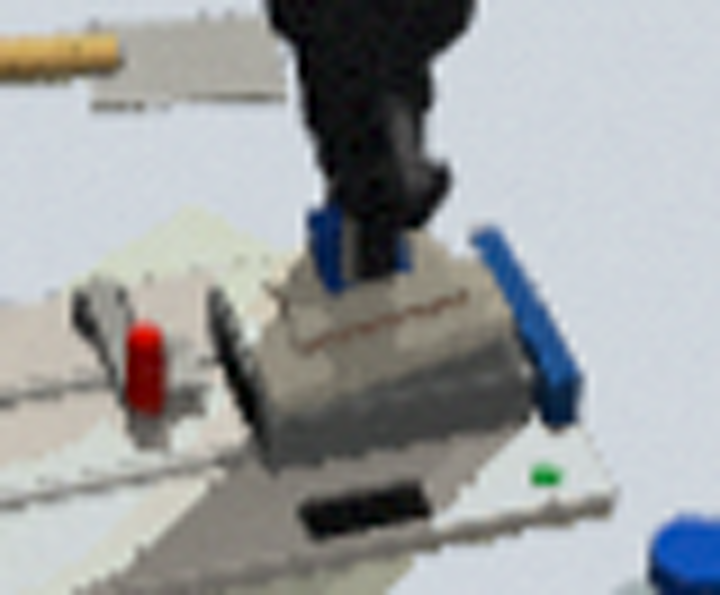

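The slide has pivoted: its terracotta edge, (300,348) to (468,292), is parallel to the face. Next I measure its offset from the window.

```bash
cat > m3.py <<'E'
from fit import *
from scipy.optimize import least_squares
RD=(.586,.1368,.0551)
px=(np.array([[302,349],[468,294]])+.5)/[9,8.5]-.5+[235,130]
for s in (.22,.25,.28):
    c,n=np.cos(s),np.sin(s); W=np.array([.0508,.0008,.055+.05*n])
    def pt(u,v): return W+np.outer(u,[c,0,n])+np.outer(v,[0,1,0])
    r=lambda q:(proj("side",loc(RD,pt(q[:2],q[2:])))-px).ravel()
    q=least_squares(r,[-.035,.035,-.025,-.025]).x; print(s,"edge u",q[:2].round(4),"v",q[2:].round(4),"centre",q[:2].mean().round(4),(q[2:].mean()+.025).round(4),"len",(q[1]-q[0]).round(4))
E
python3 m3.py
```

```text
0.22 edge u [-0.0302  0.0388] v [-0.0181 -0.0194] centre 0.0043 0.0063 len 0.069
0.25 edge u [-0.0306  0.0381] v [-0.0186 -0.0218] centre 0.0037 0.0048 len 0.0686
0.28 edge u [-0.031   0.0374] v [-0.019  -0.0243] centre 0.0032 0.0034 len 0.0684
```

```bash
python3 -m jog '[{"translation":[0.5,-1,-2],"roll":0,"hand":1},{"translation":[1,-1.5,-4],"roll":0,"hand":1},{"translation":[1.2,-1.5,-4.5],"roll":0,"hand":1},{"translation":[1.2,-1.5,-4.5],"roll":0,"hand":1}]' 20; python3 go.py
python3 - <<'E'
from workcell import imaging
import cv2,numpy as np
t=imaging.get_image("top");s=imaging.get_image("side")
cv2.imwrite("pics/t7.png",t);cv2.imwrite("pics/s7.png",s)
o=np.zeros((600,800,3),np.uint8)
o[:560,:400]=cv2.resize(t[140:210,190:240],None,fx=8,fy=8,interpolation=cv2.INTER_CUBIC)
o[:400,400:]=cv2.resize(s[150:190,260:300],None,fx=10,fy=10,interpolation=cv2.INTER_CUBIC)
cv2.imwrite("pics/m7.png",o)
E
```

```text
time_s: 12.73
ee_pos: [0.632, 0.1397, 0.0899]
tcp_rot: [-0.041, 1.563, 0.044]
contact_force: [0.9, 1.0, 6.7]
grip_width: 0.161
t12.73 world [0.632  0.1397 0.0899] reader [0.0461 0.0004 0.0899] down [ 0.007  0.003 -1.   ] zyaw 0.0540 F [0.9 1.  6.7] M [ 0.1  -0.57 -0.03] w 0.161
```

View pics/m7.png

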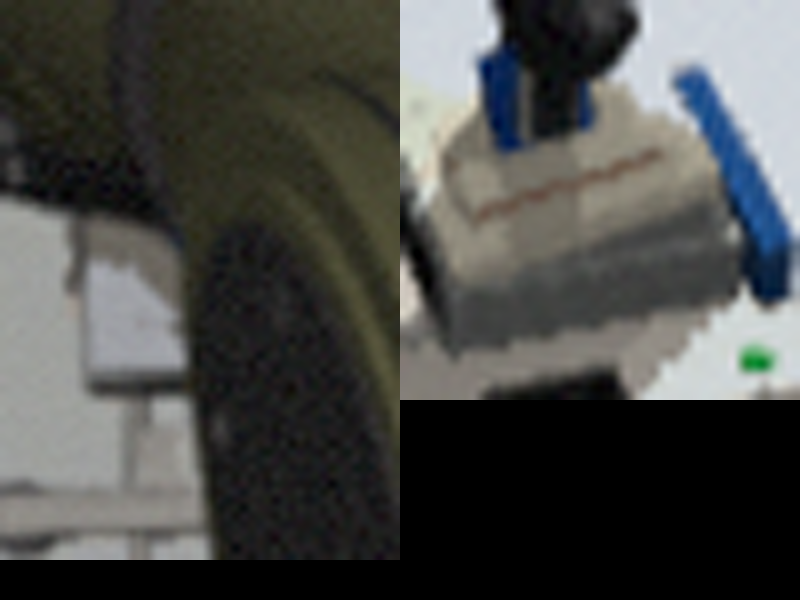

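```bash
cat > m4.py <<'E'
import sys; from fit import *; import cv2
from scipy.optimize import least_squares
RD=(.586,.1368,.0551)
im=cv2.imread(sys.argv[1]).astype(float); r0,c0=160,262
a=im[160:178,262:292]; red=a[...,2]-(a[...,0]+a[...,1])/2
bg=np.median(red); w=np.clip(red-bg-12,0,None)
rows=np.arange(r0,r0+18)[:,None]; tot=w.sum(0)
cen=(w*rows).sum(0)/np.maximum(tot,1e-9)
print("col tot",dict(zip(range(262,292),tot.round().astype(int))))
cols=np.arange(262,292)[tot>12]; k=np.polyfit(cols,cen[tot>12],1)
full=np.median(tot[tot>12]); ext=tot[tot>0.15*full]
L=cols[0]-.5+1-min(1,tot[cols[0]-262]/full); Rr=cols[-1]-.5+min(1,tot[cols[-1]-262]/full)
px=np.array([[L,np.polyval(k,L)],[Rr,np.polyval(k,Rr)]]);print("ends",px.round(2))
for s in (.22,.25,.28):
    c,n=np.cos(s),np.sin(s); W=np.array([.0508,.0008,.055+.05*n]); m=np.array([-n,0,c])*.0015
    P_=lambda q:loc(RD,W+m+np.outer(q[:2],[c,0,n])+np.outer(q[2:],[0,1,0]))
    q=least_squares(lambda q:(proj("side",P_(q))-px).ravel(),[-.035,.035,-.025,-.025]).x
    print(s,"u",q[:2].round(4),"v",q[2:].round(4),"centre",q[:2].mean().round(4),(q[2:].mean()+.025).round(4),"len",(q[1]-q[0]).round(4))
# predicted face near edge for s=.25
c,n=np.cos(.25),np.sin(.25)
print("near face edge pred",proj("side",loc(RD,[[.0508-.05*c,-.0392,.055],[.0508+.05*c,-.0392,.055+.1*n]])).round(1))
E
python3 m4.py pics/s7.png
```

```text
col tot {262: np.int64(0), 263: np.int64(0), 264: np.int64(0), 265: np.int64(0), 266: np.int64(0), 267: np.int64(0), 268: np.int64(6), 269: np.int64(0), 270: np.int64(2), 271: np.int64(3), 272: np.int64(0), 273: np.int64(5), 274: np.int64(4), 275: np.int64(1), 276: np.int64(0), 277: np.int64(0), 278: np.int64(2), 279: np.int64(4), 280: np.int64(0), 281: np.int64(6), 282: np.int64(6), 283: np.int64(2), 284: np.int64(1), 285: np.int64(0), 286: np.int64(0), 287: np.int64(0), 288: np.int64(0), 289: np.int64(0), 290: np.int64(0), 291: np.int64(0)}Traceback (most recent call last):
  File "m4.py", line 10, in <module>
    cols=np.arange(262,292)[tot>12]; k=np.polyfit(cols,cen[tot>12],1)
                                       ~~~~~~~~~~^^^^^^^^^^^^^^^^^^^^
    raise TypeError("expected non-empty vector for x")
TypeError: expected non-empty vector for x
```

```bash
sed -i 's/red-bg-12/red-bg-6/; s/tot>12/tot>6/g; s/^im=.*/im=np.mean([imaging.get_image("side").astype(float) for _ in range(10)],0); r0,c0=160,262; cv2.imwrite("pics\/avg.png",im)/; s/,dict(zip.*/,tot.round(0).astype(int).tolist())/' m4.py; python3 m4.py; python3 go.py
```

```text
col tot [2, 6, 1, 2, 0, 1, 12, 6, 8, 11, 5, 9, 11, 6, 5, 6, 12, 9, 6, 15, 12, 10, 12, 5, 3, 0, 0, 0, 0, 0]
ends [[262.89 170.06]
 [284.5  166.35]]
0.22 u [-0.0466  0.0286] v [-0.0081 -0.0275] centre -0.009 0.0072 len 0.0751
0.25 u [-0.0469  0.0279] v [-0.0081 -0.0296] centre -0.0095 0.0061 len 0.0748
0.28 u [-0.0472  0.0274] v [-0.0081 -0.0318] centre -0.0099 0.0051 len 0.0745
near face edge pred [[264.7 176.7]
 [291.4 166.3]]
t13.33 world [0.632  0.1397 0.0899] reader [0.0461 0.0004 0.0899] down [ 0.007  0.002 -1.   ] zyaw 0.0540 F [1.3 0.  6.4] M [ 0.06 -0.61  0.08] w 0.159[ WARN:0@14.961] global loadsave.cpp:1063 imwrite_ Unsupported depth image for selected encoder is fallbacked to CV_8U.
```

```bash
sed -i 's/^bg=/red[:,:5]=-99; red[:,26:]=-99; bg=/' m4.py; sed -i 's/^cols=.*/cols=np.arange(268,286); k=np.polyfit(cols,cen[6:24],1); print(np.round(cen[6:24]-np.polyval(k,cols),1))/; s/^full=.*//; s/^L=.*/L,Rr=267.6,285.3/' m4.py; python3 m4.py 2>/dev/null; python3 - <<'E'
import cv2
a=cv2.imread("pics/avg.png")[148:190,255:305]
cv2.imwrite("pics/a8.png",cv2.resize(a,None,fx=14,fy=14,interpolation=cv2.INTER_NEAREST))
E
```

```text
col tot [0, 0, 0, 0, 0, 73, 77, 56, 46, 50, 37, 38, 50, 36, 36, 39, 64, 55, 65, 76, 71, 63, 64, 47, 48, 33, 0, 0, 0, 0]
[-0.8 -0.   0.4  0.1  0.1  0.2  0.   0.2  0.2  0.2  0.4  0.6 -1.1 -0.6
 -0.5 -0.2  0.4  0.3]
ends [[267.6  171.35]
 [285.3  164.91]]
0.22 u [-0.033   0.0333] v [-0.022  -0.0222] centre 0.0002 0.0029 len 0.0664
0.25 u [-0.0333  0.0327] v [-0.0224 -0.0245] centre -0.0003 0.0015 len 0.066
0.28 u [-0.0337  0.0321] v [-0.0228 -0.0268] centre -0.0008 0.0002 len 0.0658
near face edge pred [[264.7 176.7]
 [291.4 166.3]]
```

View pics/a8.png

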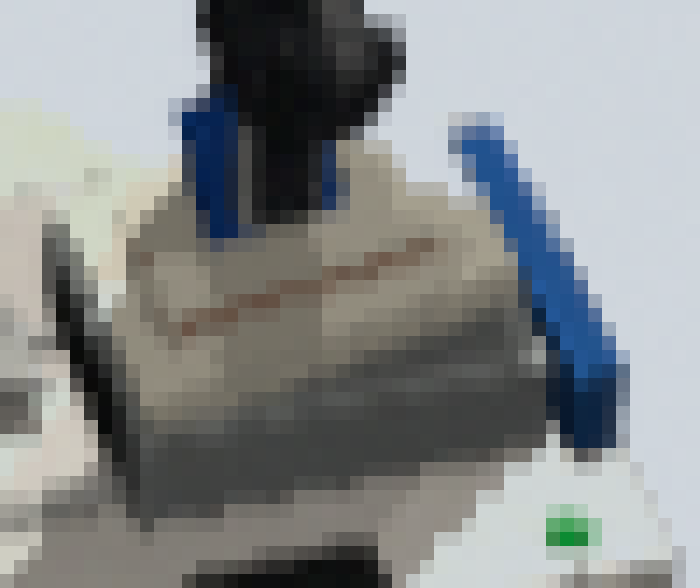

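Averaged side view: the terracotta edge runs from (267.3,171.3) to (286,164.8) px, so the slide is within about 1 mm of centre. The moment puts the pressure near the uphill edge, though. I'll press harder for a moment to seat it, then relax to 10 N.

```bash
cat > st.py <<'E'
from go import *
import numpy as np
state(); F=[];M=[]
for _ in range(6):
    imaging.get_image("top"); o=env.observe(); F.append(o["contact_force"]);M.append(o["moment"])
F=np.mean(F,0);M=np.mean(M,0); n=np.array([-.24,0,.97]); print("meanF",F.round(2),"M",M.round(3),"normal %.2f"%(F@n),"cop rx (rz=-.21) %.4f"%((-.21*F[0]-M[1])/F[2]))
E
python3 st.py; python3 -m jog '[{"translation":[1,0,0],"roll":0,"hand":1},{"translation":[2,0,-0.5],"roll":0,"hand":1},{"translation":[3,0,-0.5],"roll":0,"hand":1},{"translation":[3,0,-0.5],"roll":0,"hand":1}]' 20;python3 st.py
```

```text
t13.83 world [0.632  0.1397 0.0899] reader [0.0461 0.0004 0.0899] down [ 0.007  0.003 -1.   ] zyaw 0.0540 F [ 1.3 -0.1  7.3] M [ 0.05 -0.56  0.01] w 0.162
meanF [ 1.07 -0.09  7.01] M [ 0.041 -0.569  0.   ] normal 6.54 cop rx (rz=-.21) 0.0490
time_s: 14.47
ee_pos: [0.6305, 0.1396, 0.087]
tcp_rot: [-0.041, 1.565, 0.044]
contact_force: [-0.8, 0.4, 9.7]
grip_width: 0.156
t14.47 world [0.6305 0.1396 0.087 ] reader [0.0446 0.0004 0.087 ] down [ 0.005  0.002 -1.   ] zyaw 0.0542 F [-0.8  0.4  9.7] M [-0.05 -0.08  0.01] w 0.156
meanF [-1.24 -0.38 10.03] M [-0.048 -0.062 -0.032] normal 10.03 cop rx (rz=-.21) 0.0321
```

```bash
sed -i 's/^L,Rr=.*/L,Rr=267.3,286/' m4.py; python3 m4.py 2>/dev/null; python3 - <<'E'
import cv2
a=cv2.imread("pics/avg.png").astype(int); red=a[...,2]-(a[...,0]+a[...,1])//2
print(red[160:176,264:290])
E
```

```text
col tot [0, 0, 0, 0, 0, 94, 91, 59, 48, 54, 41, 56, 42, 42, 66, 48, 66, 67, 82, 90, 80, 74, 82, 60, 54, 40, 0, 0, 0, 0]
[-0.8 -0.2  0.4  0.3  0.4 -0.   0.1  0.5  0.2  0.2  0.4 -0.2 -1.  -0.7
 -0.7 -0.1  0.7  0.5]
ends [[267.3  172.19]
 [286.   164.43]]
0.22 u [-0.0352  0.0363] v [-0.0254 -0.0212] centre 0.0006 0.0017 len 0.0715
0.25 u [-0.0355  0.0357] v [-0.0257 -0.0236] centre 0.0001 0.0003 len 0.0712
0.28 u [-0.0358  0.035 ] v [-0.026  -0.0259] centre -0.0004 -0.001 len 0.0709
near face edge pred [[264.7 176.7]
 [291.4 166.3]]
[[  2   1  13  18 -30 -46 -49 -12   1   1  -3  -3  -4 -13 -37  13  13  13
   14   9 -10 -10 -10 -10 -16 -77]
 [  2   8  18  13 -12 -48 -45 -11   0   0  -1   0  -2 -13 -42   0  13  13
   14  13   4   4   4 -10 -11 -43]
 [ 12  16  13  10  -2 -49 -46  -4   2  -2  -2  -3  -3 -14 -43  -5  13  13
   12  14  14  14  14   4   4  -1]
 [ 18  13  10  11   7 -42 -46 -16   2  -2   0   0  -3  -7   6   9  12  13
   13  13  12  14  14  14  14  13]
 [ 18  10  11  10  11 -12 -49 -22   1   0   2   4   7   9  13  13  14  13
   13  13  12  13  13  13  14  13]
 [ 16  10  11  11  
[... 480 characters left out ...]
13  13  12
   12  13  12  10  11  11  10  10]
 [ 12  13  10  12  14  11   9  22  22  26  14  15  15  10  13  13  14  12
   11  12  11  10  10  11   7   4]
 [ 13  13  10  14  21  22  23  23  16  15  11  10  10  11  13  12  10  10
   11  10  10   7   8   4   2   0]
 [ 13  13  12  21  32  16  16  13  11  11  10  10   9  11  11  10  10   9
    9   6   4   2   1  -1   0   0]
 [ 13  12  13  15  17  13  10  10  10  10  10  10   9  10  11  10   7   6
    3   0   1   0   0   0  -1   0]
 [ 10  12  13  12  12  12  12  10  10   9   9  10   9   7   8   5   3   1
    0   0   1   0   0  -1   0   0]
 [  8  13  14  13  13  11  10   9   9   9   9   6   4   2   1   0   0   0
    1   0  -1  -1   0  -1   0   0]]
```

```bash
cat > m5.py <<'E'
# tilt of the slide's edge and of the face's near edge, each from its own image line (y known -> solve u-slope)
from fit import *; import cv2
from scipy.optimize import brentq
RD=(.586,.1368,.0551)
im=np.mean([imaging.get_image("side").astype(float) for _ in range(10)],0); np.save("avg.npy",im)
red=im[...,2]-(im[...,0]+im[...,1])/2
c=np.arange(268,286); rr=np.arange(160,177); w=np.clip(red[160:177,268:286]-15,0,None)
w*= np.abs(rr[:,None]-(171.3-.36*(c-268)))<2.2
k1=np.polyfit(c,(w*rr[:,None]).sum(0)/w.sum(0),1,w=np.sqrt(w.sum(0)))
g=im.mean(2); c2=np.arange(268,288); e=[]
for x in c2:
    p=int(round(176.5-.39*(x-266))); col=g[p-4:p+5,x]; d=np.clip(col[:-1]-col[1:],0,None); e.append((d*(np.arange(p-4,p+4)+.5)).sum()/d.sum())
k2=np.polyfit(c2,e,1); print("slide line",k1.round(3),"face edge",k2.round(3),"fit sd",np.std(e-np.polyval(k2,c2)).round(2))
def tilt(k,y,z0,x0=.05,span=.033):
    # slope s of a line at reader y through (x0,z) giving image slope k[0]
    def f(s):
        q=proj("side",loc(RD,[[x0-span*np.cos(s),y,z0-span*np.sin(s)],[x0+span*np.cos(s),y,z0+span*np.sin(s)]]))
        return (q[1,1]-q[0,1])/(q[1,0]-q[0,0])-k[0]
    return brentq(f,-.2,.8)
print("slide tilt %.3f face tilt %.3f"%(tilt(k1,-.025,.069),tilt(k2,-.04,.068)))
E
python3 m5.py
```

```text
slide line [ -0.375 272.09 ] face edge [ -0.427 291.999] fit sd 0.3
slide tilt 0.231 face tilt 0.297
```

```bash
cat > m6.py <<'E'
import re; src=open("m5.py").read()
exec(src.split("im=np.mean")[0]); exec("def tilt"+src.split("def tilt")[1].split("print(")[0])
g=cv2.imread("pics/side0.png").astype(float).mean(2)
s2=cv2.imread("pics/s2.png").astype(float).mean(2); s2=cv2.resize(s2,(110,85),interpolation=cv2.INTER_AREA)
for name,G,ox,oy,x0,y0,x1,xr in(("side0",g,0,0,254,180,280.6,.0091),("s2",s2,200,130,266,176.5,291.5,.05)):
    for sl in(.39,):
        cs=np.arange(int(x0)+3,int(x1)-2); e=[]
        for x in cs:
            p=int(round(y0-sl*(x-x0)))-oy; col=G[p-3:p+4,x-ox]; d=np.clip(col[:-1]-col[1:],0,None); i=d.argmax()
            a=max(i-1,0); e.append((d[a:i+2]*(np.arange(p-3,p+3)+.5)[a:i+2]).sum()/d[a:i+2].sum()+oy)
        e=np.array(e); k=np.polyfit(cs,e,1); r=e-np.polyval(k,cs); ok=abs(r)<1; k=np.polyfit(cs[ok],e[ok],1)
        print(name,k.round(3),"rows",e.round(1).tolist(),"tilt %.3f"%tilt(k,-.04,.068,x0=xr))
E
python3 m6.py
```

```text
side0 [ -0.385 276.608] rows [177.7, 177.4, 176.9, 176.4, 176.4, 175.9, 175.3, 174.9, 174.3, 174.3, 173.9, 173.3, 172.9, 172.6, 172.4, 171.9, 171.4, 171.4, 170.9, 170.4, 169.9] tilt 0.244
s2 [ -0.389 279.777] rows [175.4, 174.8, 174.4, 173.8, 173.4, 173.4, 172.8, 172.5, 172.4, 171.6, 171.4, 170.8, 170.4, 170.4, 169.8, 169.4, 168.8, 168.4, 168.3, 167.8] tilt 0.249
```

Face slope is about 0.246 from two clean images, and the slide tilt is about 0.231, so it is nearly seated. I'll press a little more.

```bash
python3 -m jog '[{"translation":[1,0,0],"roll":0,"hand":1},{"translation":[2,0,0],"roll":0,"hand":1},{"translation":[2,0,0],"roll":0,"hand":1}]' 20;python3 st.py; python3 m5.py
```

```text
time_s: 16.02
ee_pos: [0.6305, 0.1397, 0.0869]
tcp_rot: [-0.041, 1.565, 0.043]
contact_force: [-5.3, -2.8, 23.0]
grip_width: 0.162
t16.02 world [0.6305 0.1397 0.0869] reader [0.0446 0.0004 0.0869] down [ 0.005  0.001 -1.   ] zyaw 0.0540 F [-5.3 -2.8 23. ] M [-0.3   0.72  0.04] w 0.162
meanF [-5.51 -1.58 22.42] M [-0.313  0.714 -0.013] normal 23.06 cop rx (rz=-.21) 0.0197
slide line [ -0.376 272.311] face edge [ -0.432 293.288] fit sd 0.33
slide tilt 0.232 face tilt 0.303
```

Flush and solid: 2 mm more gave +12.5 N with no motion, and the force lies along the 0.246 rad normal. Now relax to 10 N.

```bash
python3 -m jog '[{"translation":[-1,0,0],"roll":0,"hand":1},{"translation":[-2,0,0],"roll":0,"hand":1},{"translation":[-2,0,0],"roll":0,"hand":1},{"translation":[-2,0,0],"roll":0,"hand":1}]' 20;python3 st.py; python3 m5.py; python3 m4.py 2>/dev/null | grep ^0; python3 - <<'E'
import numpy as np,cv2
a=np.load("avg.npy").clip(0,255).astype(np.uint8)[125:205,200:310]
cv2.imwrite("pics/f.png",cv2.resize(a,None,fx=7,fy=7,interpolation=cv2.INTER_CUBIC))
E
```

```text
time_s: 17.15
ee_pos: [0.6305, 0.1396, 0.087]
tcp_rot: [-0.041, 1.565, 0.044]
contact_force: [-1.5, 0.0, 9.8]
grip_width: 0.158
t17.15 world [0.6305 0.1396 0.087 ] reader [0.0446 0.0004 0.087 ] down [ 0.005  0.002 -1.   ] zyaw 0.0542 F [-1.5  0.   9.8] M [ 0.05 -0.05  0.06] w 0.158
meanF [-1.31 -0.2   9.81] M [-0.021 -0.04   0.008] normal 9.83 cop rx (rz=-.21) 0.0321
slide line [ -0.377 272.653] face edge [ -0.428 292.384] fit sd 0.34
slide tilt 0.234 face tilt 0.299
0.22 u [-0.0353  0.0364] v [-0.0258 -0.021 ] centre 0.0006 0.0016 len 0.0717
0.25 u [-0.0356  0.0357] v [-0.0261 -0.0234] centre 0.0001 0.0002 len 0.0713
0.28 u [-0.036   0.0351] v [-0.0264 -0.0258] centre -0.0004 -0.0011 len 0.0711
```

View pics/f.png

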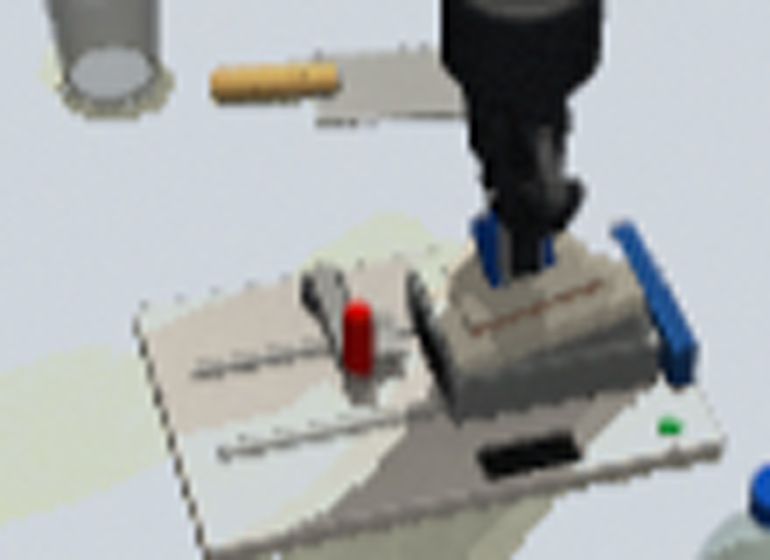

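The final picture shows the slide flat on the face (edge from (470,330) to (605,283)), the lever across at (358,340) and the carriage against its stop. The push is a steady 9.8 N, so I'm handing in.

```bash
python3 -c "
from workcell import env
print(env.finish_job())"
```

```text
the job is handed in; nothing more can be done
None
```

I pushed the carriage home, locked the lever and pressed the blue slide on the sloped face. I handed the job in at about 18.5 s of robot time, still holding the slide pressed at a grip setting of 20 N. No verdict was reported.

- **Carriage:** it is fully home, about 40 mm from where it started. Pushing with 28 N moved it no further.
- **Lever:** it is swung right across to its stop. Pushing with 15 N moved it no further, and the last pictures show it across in front of the carriage.
- **Tilt:** the moves could only turn the tool about its own axis, so the fingers stayed vertical. I set the uphill edge on the face and dragged it slightly downhill, which pivoted the slide in the jaws. The jaws may have slipped 1–2 mm on the grip bar while doing this.
- **Flush:** a brief press to about 23 N gave no further movement, and the force lay along the face's normal.
- **Centring:** the image and arm readings put the slide within about 1 mm of the window's centre both ways, with calibration good to about 2 mm. The jaws are square to the reader within about 0.001 rad of my fit.
- **Push:** it holds steady at 9.8 N.

Some checks disagreed:
- **Slope readings:** the slide's tilt in the image read 0.234 rad against 0.246 rad for the face. That is within measuring error. A second reading of the face with the slide in place gave 0.30 rad, which I discounted as spoiled by shadow.
- **Centre of pressure:** at 10 N it lies uphill of the slide's middle, probably from friction in the jaws.

The other slides, the bottle, the beaker and the spatula were not deliberately touched, and I saw no contact with them. I did not check each one again at the end.

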